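Load a tape dispenser: thread two rolls on the carrier and hang it in its stand

TASK

Take the C-shaped carrier out of its stand by the black grip and thread its flat prong through both of the big wide-bored tape rolls that stand on edge in one carton tray (not the slim small-bored rolls in the other tray). Lift the two rolls out together on the prong, bring the carrier back and seat it in the stand as you found it, resting upright across both end plates in their notches with the rolls hanging between the plates, then let go.

Things in the scene. Friction and masses are not known exactly. Their poses are not given: they have to be found in the camera images.
- carrier_grip (a point): Centre of the carrier's black grip, 60 (x) x 26 (y) x 50 mm high; pinch across y. Carrier: loose aluminium C, 26 mm wide, 0.32 kg; x to the prong's tip, z up. Flat prong: top 103, underside 111 mm below here, from x -75 to tip +75 mm; upright back at x -83 to -75 joins it to an arm right under the grip (prong to arm 70 mm clear). Starts seated in the stand.
- roll_a_center (a point): Centre of a big white tape roll: 90 mm across, bore 60, 30 mm wide, loose, 0.09-0.18 kg. x = its axis, level, away from the robot within 20 deg. On edge, centre 48 mm above the table, in a fixed carton tray 80 x 80 x 18 mm high centred under both rolls, below their bores. roll_a is on the robot's side. Hung on the prong, its centre is about 27 mm below the prong's top.
- roll_b_center (a point): Centre of the other big white tape roll, same size and axes as roll_a, in the farther half of the same tray: centre 38 mm beyond roll_a's along the common axis x.
- stand: Fixed dark steel stand. Origin: centre of its underside, on the table; z up, x away from the robot within 20 deg. Upright end plates at x -56 and +56 mm, 8 mm thick, 90 mm wide (y); each has a 54 mm wide notch open at the top, floor 80 mm up, ears 95 mm up. Base 8 mm high. Seated carrier: prong on both floors, tip to +x, grip centre 191 mm above the origin, back outside the near plate.
Mind the look-alikes: they are no part of the job. What is shaped like the part that bears roll_a_center but orange is not meant. What is shaped like the part that bears carrier_grip but yellow is not meant.

How it is judged:
By the outcome, as a careful person would: the job done as asked, in the order asked, and still so for the second after the job is handed in, with the robot touching nothing.
It also fails if it takes over 46 s, if anything falls off the work surface, if the arm or the gripper's body presses on something with over 40 N, if the wrist force passes 120 N, or if a joint passes its speed limit or range.

ROBOT

A 7-joint arm with a two-finger parallel gripper is mounted at the origin on the work surface. World frame = base frame: x ahead of the robot, y to its left, z up, the work surface at z = 0. Lengths are in mm, angles in rad, forces in N, time in s.
With the tool pointing down it reaches from about 425 to 1025 mm from the base axis. Payload 9.4 kg.
Tool frame: the origin (TCP) lies at the very end of the fingers, on their centre line; the grasp point (between the pads) lies 19 mm behind it; y points along the fingers, z is the direction in which the jaws open and shut, and the axes are right-handed (so a half turn about y gives the same grasp; the last joint's range is limited). The gripper opens to 85 mm and grips with 20 to 120 N. Pads are 22 mm wide; open, the fingers measure 114 mm over their backs; the gripper's body (76 mm by 85 mm) begins 54 mm behind the grasp point. The pads swing forward as they close: fully open they stand 13 mm farther back than shut.
Start: joints at [-1.222, 0.599, -0.003, 1.599, 0.002, 0.943, -0.08], TCP at [299.466, 660.261, 203.875] pointing down, gripper open.
Joint ranges: [-2.57, 2.57], [-0.35, 1.97], [-1.29, 1.29], [0.11, 2.56], [-1.05, 4.19], [0.11, 1.86], [-2.63, 2.63]. Speed limits (rad/s): [2.22, 2.22, 3.01, 3.01, 3.14, 3.14, 3.14].

INTERFACE

Orientations are given as [roll, pitch, yaw] about the fixed x, y, z axes, in that order (R = Rz(yaw) Ry(pitch) Rx(roll)).
In Python, from bench import * gives the robot as it stands. Calls block until the motion is done:
- movep(position, orientation): joint-space move of the TCP to a pose.
- servo_line(position, feed=150, orientation=None, threshold=None): straight line of the TCP; orientation=None keeps the orientation; feed is the mean speed in mm/s. With threshold (N) it stops when the force on the tool has changed by that much, and returns True; else False.
- move_j(angles): joint-space move.
- set_gripper(opening): finger opening in mm; the grip force is fixed at half the most; returns when the fingers have stopped.
- hold(seconds).
- solve_ik(position, orientation): joint angles nearest the present ones, or None.
- state(): the state.
- capture(name): name is "side" or "top"; returns the picture (480x640x3 uint8, red, green, blue); there is no depth.
- camera_params(name): a dict with "K" (3x3 intrinsics, pixels), "k1" (the pictures are not rectified: a ray, as slopes to the right and down, at radius r is drawn at 1 + k1 r^2 times it, then the intrinsics apply), "pose" (4x4, takes a point from camera to world coordinates). Camera axes: x right, y up, looking along -z (the intrinsics and any distortion apply to the point x, -y, -z); pixel columns grow to the right and rows downward; lengths in mm; the calibration is good to about 2 mm. A picture is of the moment at which its call begins. camera_params takes no time and is no camera call.
A pose or a line that the arm cannot do raises Unreachable and nothing moves.
- finish_job(): hands the job in, once; it reports no verdict.
The state is a dict: "time_s": time; "qpos": joint angles; "qd": joint speeds; "joint_torque": joint torques, N m; "ee_pos": TCP position; "ee_rot": TCP orientation; "ft_force": force on the tool from outside, world axes, zero at the start; "torque": the same for the moment, N m; "grip_width": finger opening in mm.
Only numpy, scipy, OpenCV 4.12 (cv2) and the standard library are available. Lean on these libraries where they do the work, as an engineer would, in place of code of your own. Each camera call takes 0.05 s, during which the arm holds its last target.

## Working session

There is one attempt and no reset: what is moved stays moved. The work goes in short steps, each a Python script; the robot and the scene stay as the last script left them, time stands still between calls to the robot, and variables do not carry over. Pictures are saved under pics/ and viewed, and the job is handed in when it is done.

```bash
mkdir -p pics; ls; python3 - <<'E'
from bench import *
import cv2
for n in ("side","top"):
    im=capture(n); cv2.imwrite(f"pics/{n}0.png",im[:,:,::-1])
    p=camera_params(n); print(n,p["K"],p["k1"],p["pose"])
s=state();print(s["time_s"],s["ee_pos"],s["ee_rot"],s["grip_width"])
E
```

```text
pics
side [[524.76254851   0.         317.75748052]
 [  0.         524.76254851 236.71165239]
 [  0.           0.           1.        ]] 0.03306960107697057 [[ 8.91175635e-01  3.00402449e-01 -3.39947578e-01  1.44116833e+02]
 [-4.53630387e-01  5.81745695e-01 -6.75123262e-01 -9.66289446e+02]
 [-5.04564123e-03  7.55863953e-01  6.54709268e-01  9.89953096e+02]
 [ 0.00000000e+00  0.00000000e+00  0.00000000e+00  1.00000000e+00]]
top [[440.03854541   0.         319.42927758]
 [  0.         440.03854541 246.11160141]
 [  0.           0.           1.        ]] 0.02546207086975134 [[-7.18601691e-03  9.95924736e-01 -8.99015048e-02  4.86374826e+02]
 [-9.99827035e-01 -5.61361013e-03  1.77309690e-02 -8.88559430e+01]
 [ 1.71540386e-02  9.00133700e-02  9.95792816e-01  1.02799633e+03]
 [ 0.00000000e+00  0.00000000e+00  0.00000000e+00  1.00000000e+00]]
0.1 [299.26302785 659.83692682 203.06393776] [-1.57224147e+00 -1.22328278e-04 -4.25737485e-01] 85.52521993631615
```

View pics/side0.png

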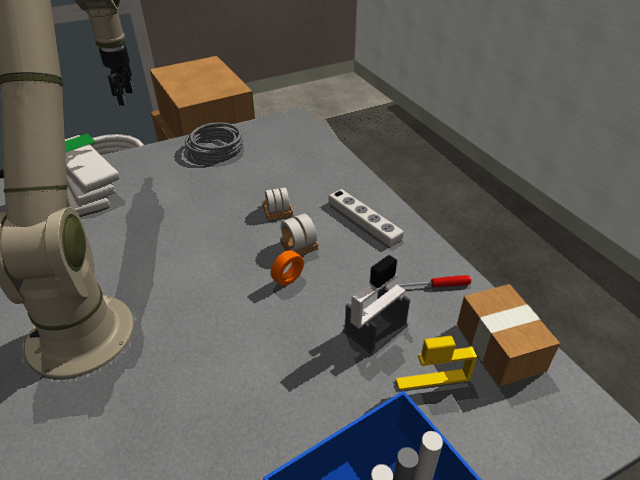

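View pics/top0.png

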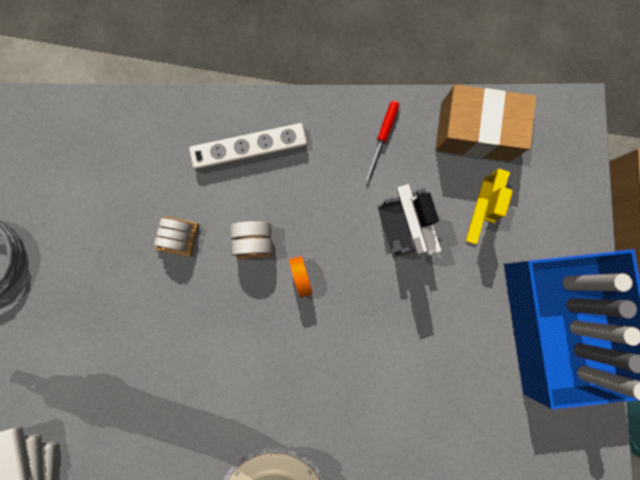

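```bash
python3 - <<'E'
import cv2,numpy as np
s=cv2.imread("pics/side0.png");t=cv2.imread("pics/top0.png")
a=cv2.resize(s[170:300,240:340],(400,520),interpolation=cv2.INTER_CUBIC)
b=cv2.resize(t[200:300,150:250+80],(400,222*1),interpolation=cv2.INTER_CUBIC)
c=cv2.resize(s[240:360,330:430],(400,480),interpolation=cv2.INTER_CUBIC)
d=cv2.resize(t[170:270,370:450],(400,500),interpolation=cv2.INTER_CUBIC)
cv2.imwrite("pics/c1.png",np.hstack([a[:480],c]));cv2.imwrite("pics/c2.png",np.hstack([d,cv2.resize(t[200:300,220:300],(400,500),interpolation=cv2.INTER_CUBIC)]))
E
```

```text
(no output)
```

View pics/c1.png

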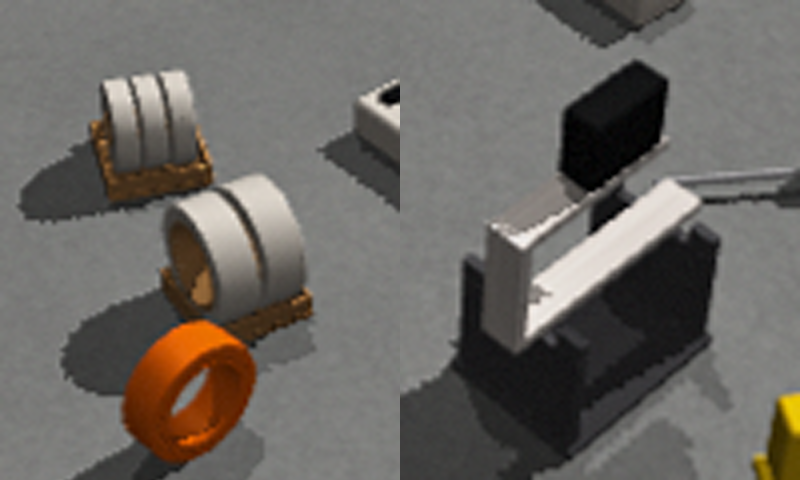

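View pics/c2.png

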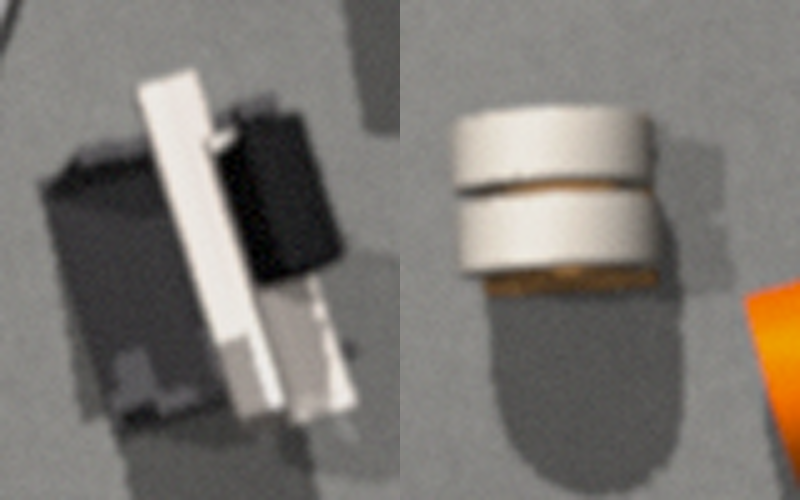

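```bash
cat > h.py <<'E'
import numpy as np,cv2
from bench import *
def und(n,uv):
    p=camera_params(n);uv=np.atleast_2d(np.asarray(uv,float))
    d=np.array([p["k1"],0,0,0,0.]);return cv2.undistortPoints(uv[:,None],p["K"],d)[:,0],p
def rays(n,uv):
    x,p=und(n,uv);d=np.c_[x[:,0],-x[:,1],-np.ones(len(x))]@p["pose"][:3,:3].T
    return p["pose"][:3,3],d
def onz(n,uv,z):
    o,d=rays(n,uv);return o+d*((z-o[2])/d[:,2])[:,None]
def tri(ua,ub):
    o1,d1=rays("top",ua);o2,d2=rays("side",ub);out=[]
    for a,b in zip(d1,d2):
        t=np.linalg.lstsq(np.c_[a,-b],o2-o1,rcond=None)[0]
        P=o1+a*t[0];Q=o2+b*t[1];out.append(np.r_[(P+Q)/2,np.linalg.norm(P-Q)])
    return np.array(out)
def proj(n,P):
    p=camera_params(n);P=np.atleast_2d(np.asarray(P,float));c=(P-p["pose"][:3,3])@p["pose"][:3,:3]
    x=np.c_[c[:,0]/-c[:,2],-c[:,1]/-c[:,2]];r2=(x**2).sum(1)[:,None];x=x*(1+p["k1"]*r2)
    return x@p["K"][:2,:2].T+p["K"][:2,2]
E
python3 - <<'E'
from h import *
s=cv2.imread("pics/side0.png");t=cv2.imread("pics/top0.png")
def big(im,x0,y0,w,h,f):
    o=cv2.resize(im[y0:y0+h,x0:x0+w],None,fx=f,fy=f,interpolation=cv2.INTER_CUBIC)
    o=np.clip(255*(o/255.)**0.5,0,255).astype(np.uint8)
    for i in range(0,w,10): cv2.putText(o,str(x0+i),(i*f,8),0,.3,(0,255,0));cv2.line(o,(i*f,0),(i*f,h*f),(0,200,0),1) 
    for i in range(0,h,10): cv2.putText(o,str(y0+i),(0,i*f+8),0,.3,(0,255,0));cv2.line(o,(0,i*f),(w*f,i*f),(0,200,0),1)
    return o
cv2.imwrite("pics/g1.png",big(s,340,250,80,58,10))
cv2.imwrite("pics/g2.png",big(t,376,180,75,58,10)) 
cv2.imwrite("pics/g3.png",big(t,376,210,75,58,10))
cv2.imwrite("pics/g4.png",big(t,220,210,75,58,10))
cv2.imwrite("pics/g5.png",big(s,270,205,60,58,10))
E
```

```text
(no output)
```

View pics/g1.png

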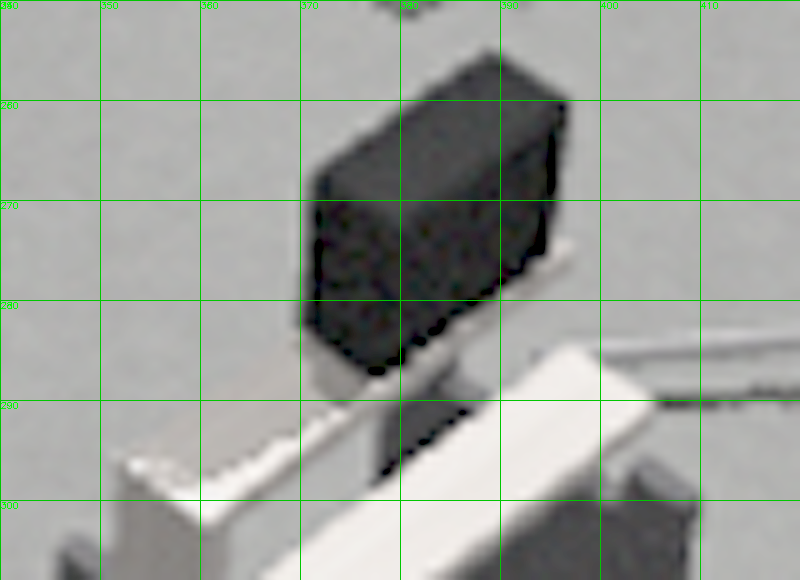

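View pics/g2.png

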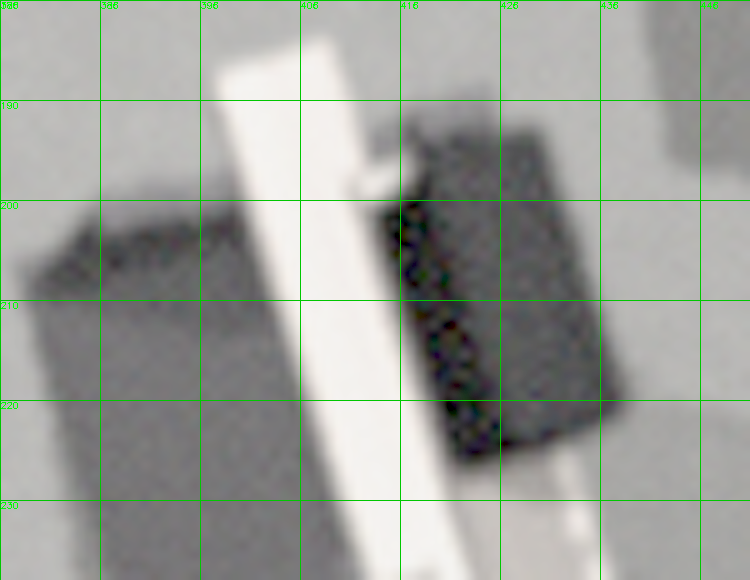

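View pics/g4.png

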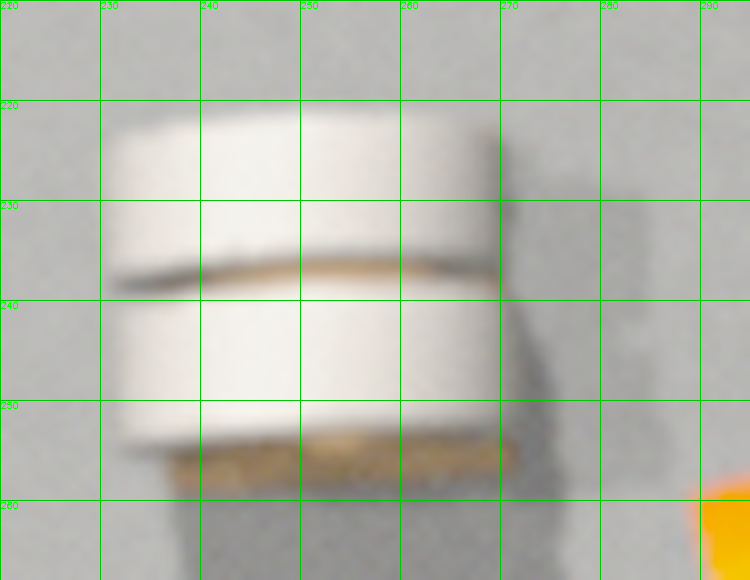

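View pics/g5.png

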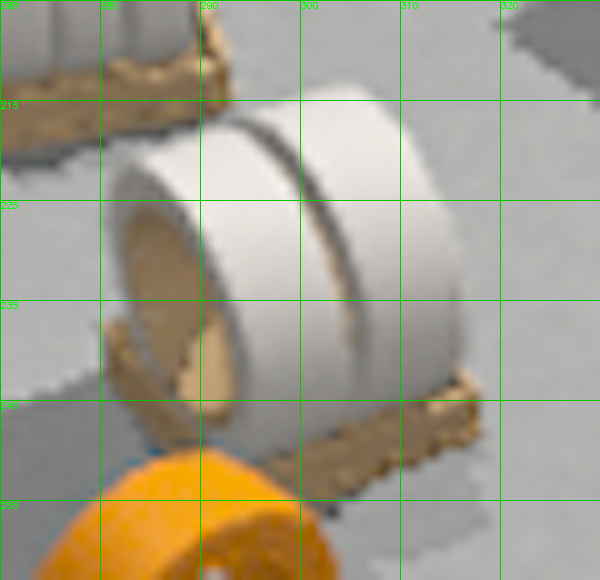

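View pics/g3.png

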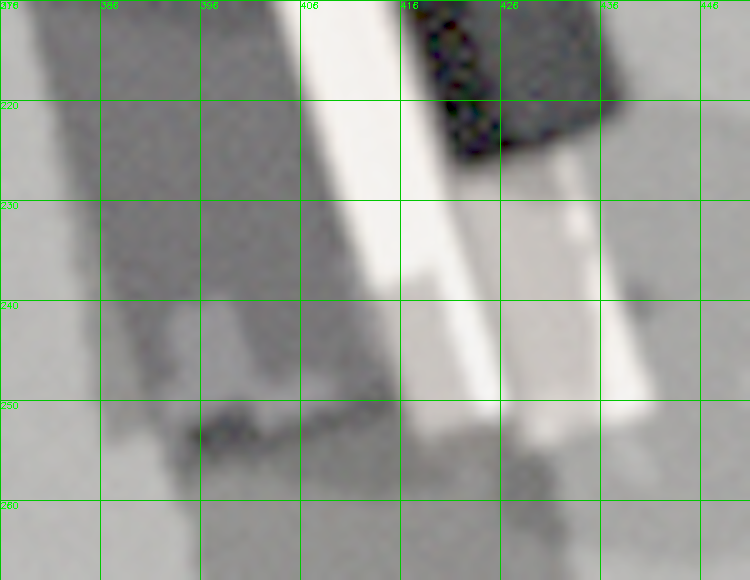

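```bash
python3 - <<'E'
from h import *
np.set_printoptions(precision=1,suppress=True)
o=-.45
def rep(nm,n,uv,z):
    P=onz(n,np.array(uv)+o,z);print(nm,P.tolist() if 0 else P[:,:2], "mean",P.mean(0),"edges",[round(float(np.linalg.norm(P[i]-P[i-1])),1) for i in range(len(P))]);return P
a=rep("grip top","top",[(418.8,194),(430.3,192.8),(437.8,220.5),(425.8,223.8)],216)
b=rep("grip side","side",[(371.5,267),(389.5,255),(396.4,259.8),(378.5,271.5)],216)
print(tri(np.array([(430.3,192.8),(425.8,223.8),(437.8,220.5)])+o,np.array([(389.5,255),(371.5,267)][:1]+[(371.5,267)]*0+[(371.5,267)]+[(378.5,271.5)])+o))
rep("prong tip top","top",[(397.5,187.2),(409,183.5)],88)
rep("prong tip side","side",[(397.5,284.5),(405.8,289.8)],88)
rep("arm back corners z166?","side",[(352,295.8),(360.3,302)],166)
rep("arm back top view","top",[(428.,252),(441,250.)],166)
# stand ears z95
rep("stand","top",[(378.5,208.5),(387,203)],95)
# rolls: silhouettes
rep("trayfront z18","top",[(237,256.2),(271.7,253.5)],18)
rep("rolla near end rim","top",[(232,254),(270,252.5)],48)
rep("rollb far edge top z93","top",[(248,221.2)],93)
rep("rolla near edge top z93","top",[(252,253.0)],93)
rep("gap","top",[(252,236.)],93);
E
```

```text
grip top [[ 657.7 -289.8]
 [ 659.9 -311.5]
 [ 607.3 -324. ]
 [ 601.2 -301.4]] mean [ 631.5 -306.6  216. ] edges [57.7, 21.8, 54.0, 23.4]
grip side [[ 602.3 -305.6]
 [ 656.3 -291.5]
 [ 661.2 -311. ]
 [ 608.3 -323.8]] mean [ 632. -308.  216.] edges [19.2, 55.8, 20.1, 54.4]
[[ 651.8 -305.2  231.1   10.1]
 [ 602.8 -302.7  212.9    2.5]
 [ 607.6 -324.1  216.4    0.8]]
prong tip top [[ 700.  -275.4]
 [ 708.  -300.7]] mean [ 704. -288.   88.] edges [26.5, 26.5]
prong tip side [[ 701.8 -275.4]
 [ 709.5 -298.8]] mean [ 705.7 -287.1   88. ] edges [24.6, 24.6]
arm back corners z166? [[ 549.4 -318.9]
 [ 556.2 -342.2]] mean [ 552.8 -330.5  166. ] edges [24.2, 24.2]
arm back top view [[ 552.2 -317.2]
 [ 556.  -343. ]] mean [ 554.1 -330.1  166. ] edges [26.1, 26.1]
stand [[ 652.  -232.1]
 [ 663.9 -250.6]] mean [ 658.  -241.4   95. ] edges [22.0, 22.0]
trayfront z18 [[556.5  83.2]
 [562.2   3.9]] mean [559.3  43.6  18. ] edges [79.5, 79.5]
rolla near end rim [[559.3  89.2]
 [562.2   5. ]] mean [560.8  47.1  48. ] edges [84.3, 84.3]
rollb far edge top z93 [[626.1  47.8]] mean [626.1  47.8  93. ] edges [0.0]
rolla near edge top z93 [[557.9  38.8]] mean [557.9  38.8  93. ] edges [0.0]
gap [[594.2  39. ]] mean [594.2  39.   93. ] edges [0.0]
```

```bash
python3 - <<'E'
from h import *
np.set_printoptions(precision=1,suppress=True)
o=-.45
f=lambda n,uv,z:print(n,z,uv,onz(n,np.array(uv)+o,z).tolist() if 0 else onz(n,np.array(uv)+o,z)[:,:2].tolist())
f("top",[(237,258.8),(271.3,257)],0)
f("top",[(236.7,255.5),(271.7,253.7)],18)
f("side",[(317.3,242.3),(280.8,237)],18)
f("side",[(317.8,248.3)],0)
# side rolls: near face of a outer ellipse leftmost etc
f("top",[(231,222),(270,222)],48)
f("top",[(232,253),(270.3,252)],48)
# bore ellipse in side view: extents left 282, right 293.5, top 225.5 , bottom 247.5
x=np.array([[281.8+0,231]])
for c in [(592,44),(596,45),(599,46.5)]:
  for yaw in [.02,.07]:
    d=np.array([np.cos(yaw),np.sin(yaw),0]);l=np.array([-d[1],d[0],0]);
    P=[np.r_[c,93]-34*d,np.r_[c,93]+34*d,np.r_[c,48]-34*d,np.r_[c,78]-34*d,np.r_[c,18]-34*d,np.r_[c,18]+40*d-40*l,np.r_[c,18]-40*d+40*l]
    print(c,yaw,"top",proj("top",P[:2])-o,"side",proj("side",P)-o)
E
```

```text
top 0 [(237, 258.8), (271.3, 257)] [[551.6359675214193, 86.21740873558312], [555.342469481747, 6.502726073147116]]
top 18 [(236.7, 255.5), (271.7, 253.7)] [[558.0706334185188, 83.91109419634938], [561.7224425135458, 3.938174807314354]]
side 18 [(317.3, 242.3), (280.8, 237)] [[636.5732307863275, 17.56851101431232], [555.0037456204121, 85.18464952281715]]
side 0 [(317.8, 248.3)] [[635.4112329747352, 12.4160817440021]]
top 48 [(231, 222), (270, 222)] [[631.1501710305, 92.19030400677022], [630.783380993246, 5.166155345745636]]
top 48 [(232, 253), (270.3, 252)] [[561.5772289689596, 89.23386709026394], [563.3022395396158, 4.305394270512508]]
(592, 44) 0.02 top [[249.9 252.9]
 [249.4 221.2]] side [[286.7 224.6]
 [309.2 217.1]
 [287.4 237.3]
 [286.9 228.9]
 [287.9 245.4]
 [318.2 245.4]
 [279.9 237.8]]
(592, 44) 0.07 top [[250.7 252.9]
 [248.6 221.3]] side [[287.  225. ]
 [308.9 216.7]
 [287.7 237.6]
 [287.2 229.2]
 [288.2 245.8]
 [318.4 244.8]
 [279.5 238.4]]
(596, 45) 0.02 top [[249.4 251.1]
 [249.  219.4]] side [[287.9 224. ]
 [310.3 216.4]
 [288.6 236.6]
 [288.1 228.2]
 [289.1 244.8]
 [319.3 244.8]
 [281.  237.2]]
(596, 45) 0.07 top [[250.2 251. ]
 [248.2 219.4]] side [[288.2 224.3]
 [310.  216.1]
 [288.9 237. ]
 [288.4 228.6]
 [289.3 245.1]
 [319.6 244.1]
 [280.7 237.8]]
(599, 46.5) 0.02 top [[248.7 249.7]
 [248.3 218. ]] side [[288.7 223.3]
 [311.1 215.8]
 [289.4 236. ]
 [288.9 227.6]
 [289.8 244.1]
 [320.  244.1]
 [281.8 236.6]]
(599, 46.5) 0.07 top [[249.5 249.6]
 [247.5 218. ]] side [[289.  223.7]
 [310.8 215.5]
 [289.7 236.3]
 [289.2 228. ]
 [290.1 244.5]
 [320.3 243.5]
 [281.4 237.2]]
```

The big, wide-bored pair is at top (251,238) / side (298,232). The slim rolls, three small rings, are at top (175,235), the orange ring is at (301,277), and the yellow C is at (490,205). The crops confirm the white pair and the black-gripped carrier at top (427,208). The top and side views agree on the grip at about (632.5, -307.6), yaw 0.275. The roll pair's centre is about (593.5, 47.5), yaw about 0.045.

```bash
cat >> h.py <<'E'
G=np.array([632.5,-307.6]);GY=0.275;R=np.array([593.5,47.5]);RY=0.045
def ori(y): return [-np.pi/2,0,y]
def st(m=""):
    s=state();print(m,round(s["time_s"],2),np.round(s["ee_pos"],1),np.round(s["ee_rot"],3),"F",np.round(s["ft_force"],1),"T",np.round(s["torque"],2),"w",round(s["grip_width"],1))
E
python3 - <<'E'
from h import *
for p,y in [((*G,300),GY),((*G,174),GY),((*(R-135*np.array([np.cos(RY),np.sin(RY)])),138),RY),((*R,138),RY),((*R,300),RY)]:
    for k in (0,np.pi): 
        q=solve_ik(p,ori(y+k)); print(np.round(p),k,None if q is None else np.round(q,2))
movep((*G,290),ori(GY)); st()
cv2.imwrite("pics/side1.png",capture("side")[230:370,320:440,::-1].repeat(4,0).repeat(4,1))
E
```

```text
[ 632. -308.  300.] 0 [ 0.18  0.51  0.31  1.56 -0.16  1.1   2.37]
[ 632. -308.  300.] 3.141592653589793 [-0.21  0.7   1.08  1.58 -0.64  1.25 -0.32]
[ 632. -308.  174.] 0 [ 0.37  0.6   0.    1.68 -0.    0.86  2.22]
[ 632. -308.  174.] 3.141592653589793 [-0.07  0.72  0.76  1.71 -0.59  0.96 -0.37]
[459.  41. 138.] 0 [-0.14  0.39 -0.09  2.25  0.07  0.5   1.32]
[459.  41. 138.] 3.141592653589793 [-0.65  0.45  0.61  2.28 -0.51  0.54 -1.16]
[594.  48. 138.] 0 [-0.12  0.53 -0.09  1.96  0.07  0.66  1.37]
[594.  48. 138.] 3.141592653589793 [-0.6   0.61  0.65  1.99 -0.55  0.72 -1.14]
[594.  48. 300.] 0 [-0.23  0.35  0.08  1.8  -0.03  1.    1.47]
[594.  48. 300.] 3.141592653589793 [-0.72  0.43  0.81  1.82 -0.36  1.04 -1.3 ]
 3.67 [ 632.9 -306.7  289.9] [-1.57  -0.     0.276] F [ 0.   0.6 -0.1] T [-0.02  0.01 -0.03] w 85.2
```

View pics/side1.png

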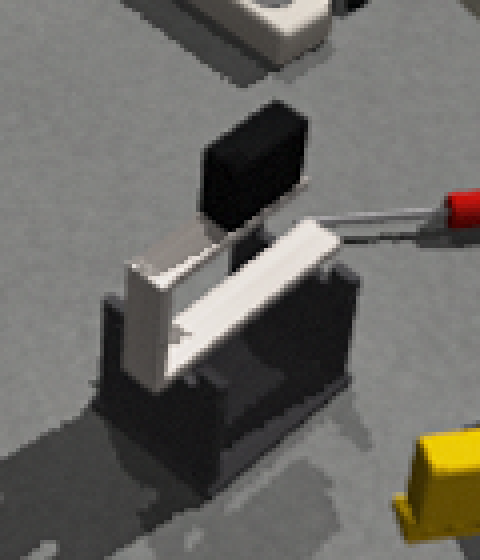

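The carrier is still seated with the grip clear, and the gripper is above the crop. Descending to grasp.

```bash
python3 - <<'E'
from h import *
hit=servo_line([*G,174],120,ori(GY),threshold=10); st(f"down {hit}")
im=capture("side"); cv2.imwrite("pics/side2.png",cv2.resize(im[180:360,320:460,::-1],None,fx=3.3,fy=3.3))
if not hit:
    set_gripper(15); st("grip")
E
```

```text
down False 4.84 [ 632.9 -307.9  174.8] [-1.572e+00 -1.000e-03  2.750e-01] F [-0.3  0.8 -0.4] T [-0.02 -0.    0.08] w 85.3
grip 5.47 [ 632.7 -307.7  174.4] [-1.571e+00 -1.000e-03  2.750e-01] F [-1.3  0.5  3.4] T [ 0.04  0.07 -0.01] w 24.6
```

View pics/side2.png

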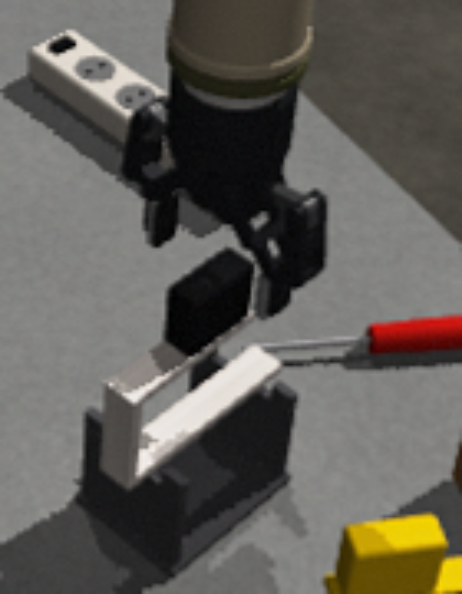

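Before closing, the fingers straddled the grip; width is now 24.6 mm, so it is held. Lifting, then moving to the approach point in front of the rolls.

```bash
python3 - <<'E'
from h import *
servo_line([*G,215],80); st("lift")
servo_line([*G,270],150)
u=np.array([np.cos(RY),np.sin(RY)]);A=R-140*u
movep([*A,250],ori(RY)); st("above")
servo_line([*A,140],120); st("low")
for n in("side","top"):
    im=capture(n);cv2.imwrite(f"pics/{n}3.png",im[:,:,::-1])
s=cv2.imread("pics/side3.png");t=cv2.imread("pics/top3.png")
cv2.imwrite("pics/c3.png",np.hstack([cv2.resize(s[150:350,150:350],(400,400)),cv2.resize(t[190:390,150:350],(400,400))]))
E
```

```text
lift 6.14 [ 632.4 -307.4  215.1] [-1.571 -0.     0.275] F [-0.5  0.7 -3.6] T [ 0.01 -0.04 -0.  ] w 24.5
above 8.12 [454.5  40.6 250.1] [-1.571e+00 -1.000e-03  4.400e-02] F [-0.3 -0.4 -3.1] T [-0.01 -0.09  0.01] w 24.5
low 9.18 [454.1  41.1 140.4] [-1.571e+00 -1.000e-03  4.500e-02] F [-0.2  0.3 -2.6] T [-0.02 -0.05  0.04] w 24.5
```

View pics/c3.png

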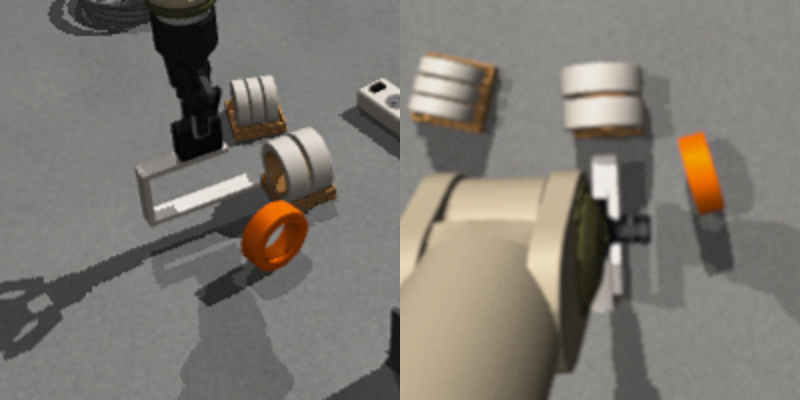

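```bash
python3 - <<'E'
from h import *
t=cv2.imread("pics/top3.png");s=cv2.imread("pics/side3.png")
o=cv2.resize(t[200:350,215:290],None,fx=5.3,fy=4,interpolation=cv2.INTER_CUBIC)
a=cv2.resize(t[215:305,220:290],None,fx=6,fy=6,interpolation=cv2.INTER_CUBIC)
b=cv2.resize(s[205:275,215:305],None,fx=4.2,fy=4.2,interpolation=cv2.INTER_CUBIC)
def grid(o,x0,y0,f):
    for x in range(0,int(o.shape[1]/f),10): cv2.line(o,(int(x*f),0),(int(x*f),o.shape[0]),(0,200,0),1);cv2.putText(o,str(x0+x),(int(x*f),8),0,.3,(0,0,255))
    for x in range(0,int(o.shape[0]/f),10): cv2.line(o,(0,int(x*f)),(o.shape[1],int(x*f)),(0,200,0),1);cv2.putText(o,str(y0+x),(0,int(x*f)+8),0,.3,(0,0,255))
grid(a,220,215,6);grid(b,215,205,4.2)
c=np.zeros((540,800,3),np.uint8);c[:a.shape[0],:420]=a;c[:b.shape[0],420:420+b.shape[1]]=b[:,:380]
cv2.imwrite("pics/c4.png",c)
E
```

```text
(no output)
```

View pics/c4.png

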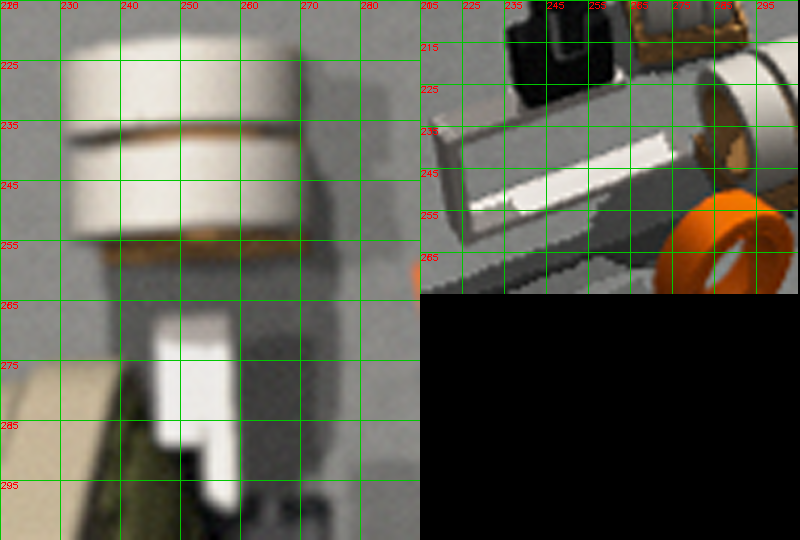

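```bash
python3 - <<'E'
from h import *
print(onz("top",np.array([(245.3,267.5),(257.5,266.8)])-.4,54), "expect",R-65*np.array([np.cos(RY),np.sin(RY)]))
u=np.array([np.cos(RY),np.sin(RY)])
hit=servo_line([*(R),140],130,threshold=6); st(f"in {hit}")
for n in("side","top"):
    im=capture(n);cv2.imwrite(f"pics/{n}5.png",im[:,:,::-1])
s=cv2.imread("pics/side5.png");t=cv2.imread("pics/top5.png")
cv2.imwrite("pics/c5.png",np.hstack([cv2.resize(s[180:280,230:330],(400,400)),cv2.resize(t[190:290,200:300],(400,400))]))
E
```

```text
[[528.76577377  58.50214259  54.        ]
 [530.12694706  31.70059027  54.        ]] expect [528.56580139  44.57598709]
in False 10.51 [592.6  47.4 139.9] [-1.571e+00  1.000e-03  4.500e-02] F [-0.3 -0.3 -3.2] T [ 0.01 -0.03 -0.01] w 25.0
```

View pics/c5.png

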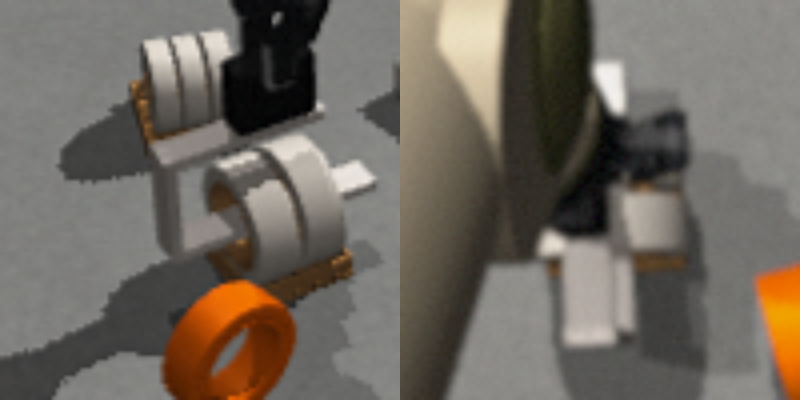

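The prong is through both bores with no contact force, and the tip shows beyond roll_b at crop (355,178). Lifting.

```bash
python3 - <<'E'
from h import *
servo_line([*R,175],60); st("lift1")
servo_line([*R,290],120); st("lift2")
for n in("side","top"):
    im=capture(n);cv2.imwrite(f"pics/{n}6.png",im[:,:,::-1])
s=cv2.imread("pics/side6.png");t=cv2.imread("pics/top6.png")
cv2.imwrite("pics/c6.png",np.hstack([cv2.resize(s[110:260,230:380],(400,400)),cv2.resize(t[170:320,180:330],(400,400))]))
E
```

```text
lift1 11.34 [593.2  47.6 174.8] [-1.571  0.     0.045] F [ 0.1 -0.1 -6. ] T [-0.01 -0.03 -0.  ] w 24.4
lift2 12.45 [592.9  47.5 289.1] [-1.571  0.002  0.045] F [-0.8 -0.5 -6.7] T [ 0.01 -0.05  0.03] w 24.4
```

View pics/c6.png

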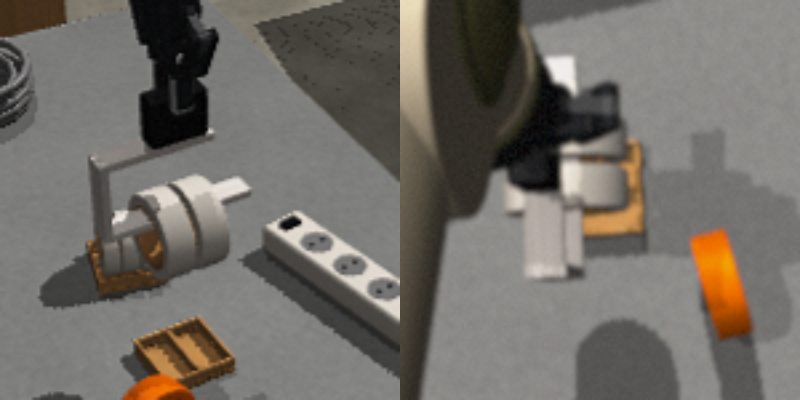

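Both rolls hang on the prong and the tray is empty. Returning above the stand.

```bash
python3 - <<'E'
from h import *
servo_line([*G,290],130,ori(GY)); st("over"); hold(0.4)
for n in("side","top"):
    im=capture(n);cv2.imwrite(f"pics/{n}7.png",im[:,:,::-1])
s=cv2.imread("pics/side7.png");t=cv2.imread("pics/top7.png")
cv2.imwrite("pics/c7.png",np.hstack([cv2.resize(s[180:380,300:500],(400,400)),cv2.resize(t[140:290,350:500],(400,400))]))
E
```

```text
over 15.45 [ 632.6 -307.1  290. ] [-1.571 -0.     0.276] F [ 0.6 -0.2 -6.2] T [ 0.   -0.06  0.04] w 24.2
```

View pics/c7.png

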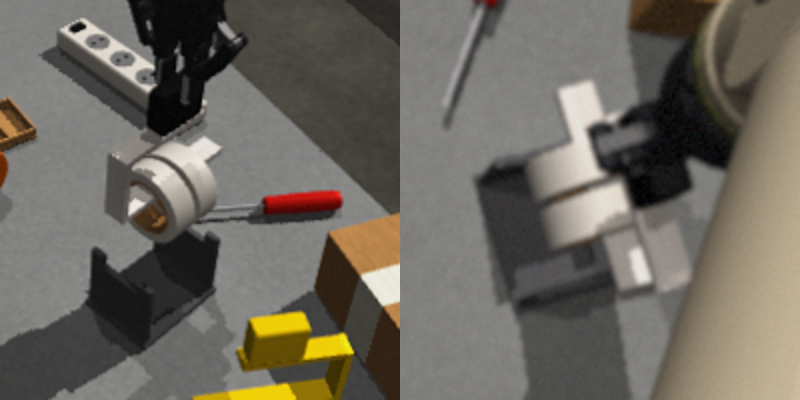

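```bash
python3 - <<'E'
from h import *
t=cv2.imread("pics/top7.png")
a=cv2.resize(t[165:255,390:450],None,fx=6.5,fy=6.5,interpolation=cv2.INTER_CUBIC)
cv2.imwrite("pics/c8.png",a)
E
```

```text
(no output)
```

View pics/c8.png

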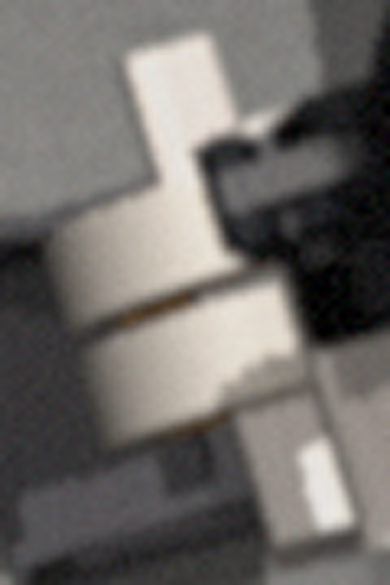

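```bash
python3 - <<'E'
from h import *
u=np.array([np.cos(GY),np.sin(GY)])
px=lambda p:np.array(p)/6.5+[390,165]-.4
for nm,p,z in [("tip",(169,42),203.6),("b far",(158,187),219),("b near",(190,298),221),("a far",(195,310),221),("a near",(240,408),221)]:
    P=onz("top",px([p]),z)[0];print(nm,P,(P[:2]-G)@u)
E
```

```text
tip [ 704.0201139  -288.70246352  203.6       ] 73.96432789776789
b far [ 657.47266533 -280.72262923  219.        ] 31.33279007007976
b near [ 624.78918165 -288.59664079  221.        ] -2.2607818886010693
a far [ 621.3116103  -289.93622861  221.        ] -5.971445148388021
a near [ 592.99601166 -302.02270043  221.        ] -36.505135175884604
```

Along the carrier axis the rolls span about -37 to +31 mm, and the plates leave -52 to +52 clear. Lowering into the notches.

```bash
python3 - <<'E'
from h import *
h1=servo_line([*G,190],90,threshold=8); st(f"d1 {h1}")
if not h1:
    h2=servo_line([*G,171.5],30,threshold=4); st(f"d2 {h2}")
for n in("side","top"):
    im=capture(n);cv2.imwrite(f"pics/{n}9.png",im[:,:,::-1])
s=cv2.imread("pics/side9.png");t=cv2.imread("pics/top9.png")
cv2.imwrite("pics/c9.png",np.hstack([cv2.resize(s[220:370,300:450],(400,400)),cv2.resize(t[140:290,350:500],(400,400))]))
E
```

```text
d1 False 17.21 [ 632.9 -307.8  190.8] [-1.572e+00 -1.000e-03  2.750e-01] F [ 0.2  0.6 -5.9] T [-0.04 -0.08  0.01] w 24.4
d2 True 17.73 [ 632.6 -307.5  174.4] [-1.571 -0.     0.275] F [-0.7  0.3  5.4] T [0.03 0.25 0.02] w 24.2
```

View pics/c9.png

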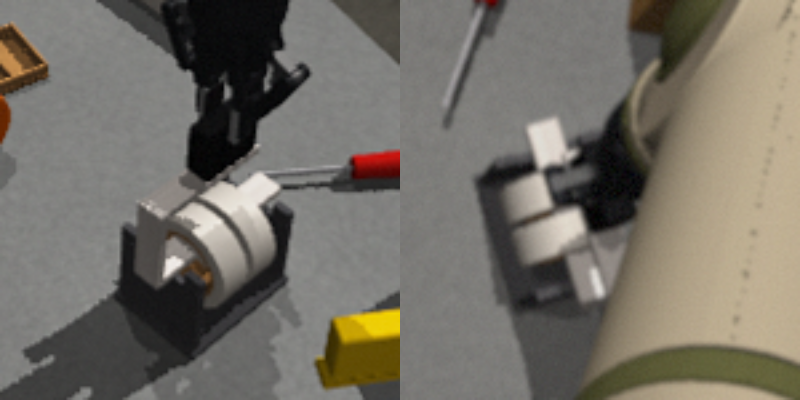

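Contact came at z 174.4, the height at grasp. It is seated with the rolls between the plates. Releasing and retreating.

```bash
python3 - <<'E'
from h import *
set_gripper(85); st("open"); p=state()["ee_pos"]
servo_line([*G,290],100,threshold=8); st("up")
movep([500,-100,330],ori(0.)); hold(.5); st()
for n in("side","top"):
    im=capture(n);cv2.imwrite(f"pics/{n}10.png",im[:,:,::-1])
s=cv2.imread("pics/side10.png");t=cv2.imread("pics/top10.png")
cv2.imwrite("pics/c10.png",np.hstack([cv2.resize(s[240:360,320:440],(400,400),interpolation=2),cv2.resize(t[160:280,360:480],(400,400),interpolation=2)]))
E
```

```text
open 18.45 [ 631.5 -306.8  172.8] [-1.569  0.002  0.275] F [-0.3 -0.   1. ] T [ 0.02 -0.04 -0.  ] w 85.1
up 19.77 [ 632.2 -307.4  289.2] [-1.568  0.003  0.275] F [ 0.1  0.1 -0.2] T [ 0.06  0.02 -0.02] w 85.1
 21.26 [ 500.1 -100.2  329.9] [-1.571  0.    -0.   ] F [ 0.6 -0.2 -0. ] T [ 0.02 -0.02 -0.01] w 84.9
```

View pics/c10.png

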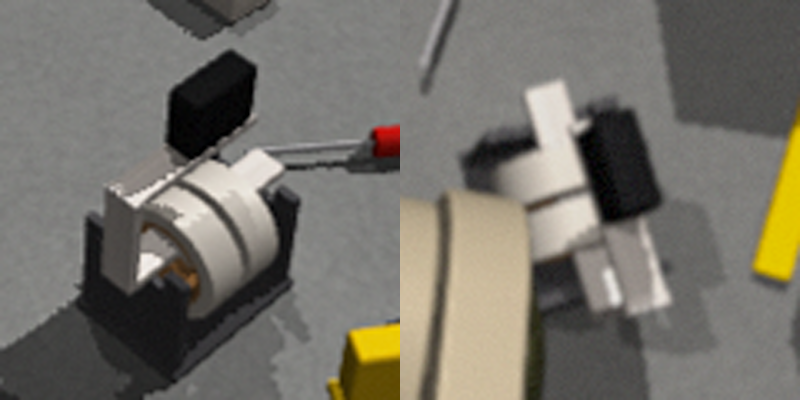

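View pics/side10.png

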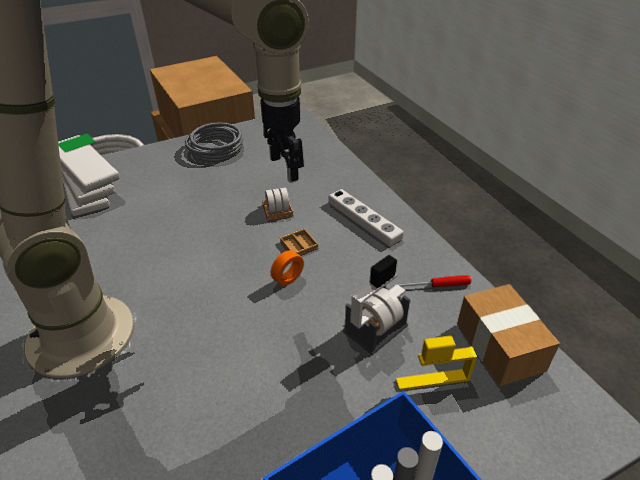

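The carrier sits upright in both notches at its original pixels, with the grip at side (383,270). Both rolls hang between the plates, the tray at (299,241) is empty, and the orange ring and yellow C have not moved. The gripper is clear.

```bash
python3 -c "
from bench import *
print(finish_job(), state()['time_s'])"
```

```text
the job is handed in; nothing more can be done
the job is handed in; nothing more can be done
```

The job is done and handed in. I took the carrier by its black grip, threaded the prong through both big white rolls and lifted them out together. I then seated it back in the stand and let go.

- **Seating:** The carrier touched down at TCP height 174.4 mm, the same as when I first gripped it. The last pictures show it upright in both notches at its original place.
- **Rolls:** Both hang between the plates. Before lowering, I measured them at about -37 to +31 mm along the prong, against the ±52 mm between the plates.
- **Surroundings:** The tray is empty, the orange ring and yellow carrier have not moved, and the gripper is clear of everything.
- **Limits:** About 21.3 s had passed at the last reading before hand-in, against the 46 s limit. The forces I printed after each move stayed under 8 N.
- **Disagreement between measurements:** Two of my three corner triangulations on the grip were off (one by 10 mm), most likely because I had paired different corners. I used the plane-height measurements instead, where the two views agreed to about 2 mm. The tray corners also scattered by a few mm, well within the bore clearance.

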